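# Peel a fresh section tray off its clinging pile and present it at the microtome

### The arm

A 6-joint arm with a two-finger parallel gripper is mounted at the origin on a cart in front of the work surface, level with it; the furniture and walls round the work are solid. World frame = base frame: x ahead of the robot, y to its left, z up, the work surface at z = 0. Lengths are in mm, angles in degrees, forces in N, time in s.
With the tool pointing down it reaches from about 275 to 775 mm from the base axis. Payload 14.6 kg.
Tool frame: the origin (TCP) lies between the finger pads; the fingertips stand 8 mm ahead of it and the grasp point (between the pads) lies 11 mm behind it; z points along the fingers, y is the line along which they close (so a half turn about z gives the same grasp; the last joint's range is limited). The gripper opens to 85 mm and grips with 20 to 120 N. Pads are 22 mm wide; open, the fingers measure 114 mm over their backs; the gripper's body (76 mm by 85 mm) begins 54 mm behind the grasp point. The pads swing forward as they close: fully open they stand 13 mm farther back than shut.
Start: joints at [-81.32, 15.075, -2.767, 72.158, 0, 81.102], TCP at [158.549, -500.49, 217.578] pointing down, gripper open.
Joint ranges: [-151.79, 151.79], [-50.71, 97.33], [-67.44, 78.34], [-121.81, 120.89], [-77.56, 73.72], [-180, 180]. Speed limits (degrees/s): [108.29, 108.29, 147.25, 159.86, 180, 180].

### API

Orientations are given as a 3x3 rotation matrix whose columns are the frame's x, y, z axes.
In Python, from bench import * gives the robot as it stands.
- The arm moves only by the tool shift_gripper, called after "Emit:" as a command line: name --pt "numbers of a row" for each row, then --argument value for the rest. Schema: {"type":"object","properties":{"offsets":{"type":"array","items":{"type":"array","items":{"type":"number"},"minItems":6,"maxItems":6},"minItems":1,"maxItems":8},"finger_gap":{"type":"number"},"squeeze":{"type":"number"},"only":{"type":"string"},"quiet":{"type":"boolean"},"lines":{"type":"string"}},"required":["offsets"],"additionalProperties":false}. offsets is a list of rows, 1 to 8 of them, each of 6 numbers: dx, dy, dz in mm, then a rotation vector rx, ry, rz in degrees; each row is the pose to reach, as a shift and turn from the pose commanded when the call began, along the tool's axes at that moment; what a row does not reach only later rows make up. A row lasts 1/12 s, in which the tool goes at most 41.7 mm and 7.16 degrees, less where a joint would pass 70% of its speed; a pose out of reach is approached as far as the arm can. finger_gap is the finger opening in mm, set as the call begins (left out keeps the last). The fingers move at their own pace and stop on an object; squeeze is the grip in N (left out, the last holds). Time passes only in rows, so rows that do not move let the fingers close. The tool returns the time, the measured TCP pose, the force, the opening and the grip force at its end. only (a regular expression) keeps the lines of the reply that match it, lines (a string "A,B") keeps lines A to B, and quiet returns only ok. Input that does not fit is refused with a message, and nothing moves.
- read_state(): the state, without advancing time (a new reading comes with each control period).
- capture(name): name is "scene" or "top" or "wrist"; returns a dict with "pixels" (480x640x3 uint8, red, green, blue), "z_map" (480x640 float32, mm along the optical axis (not along the pixel's ray), 0 where there is no reading), "fx", "fy", "cx", "cy" (pixels), "R" (3x3) and "t" (3): a world point X has camera coordinates R X + t. Camera axes: x right, y down, z forward; pixel columns grow to the right and rows downward; lengths in mm; the calibration is good to about 2 mm. A picture is of the moment at which its call begins.
- hand_in(): hands the job in; it is judged then, once.
The state is a dict: "time_s": time; "joints": joint angles; "dq": joint speeds; "joint_torque": joint torques, N m; "position": TCP position; "orientation": TCP orientation; "contact_force": force on the tool from outside, world axes, zero at the start; "wrist_torque": the same for the moment, N m; "grip_width": finger opening in mm; "grasp_force": force on a finger pad.
Only numpy, scipy, OpenCV 4.12 (cv2) and the standard library are available. Lean on these libraries where they do the work, as an engineer would, in place of code of your own. Each camera call takes 0.05 s, during which the arm holds its last target. There are 200 camera calls.

### The job

Slide the caddy's clear cover all the way back over its rear compartment. The steel trays in front are nested in a pile and cling together: peel the top one off by first raising its corner ear a couple of centimetres while the opposite corner still rests on the pile, and leave the pile seated in the caddy. Then bring the tray to the microtome and finish while still holding it in the gripper: level and still, centred over the bar of the knife guard about a hand's breadth (10 cm) above it; do not disturb the things standing round about.

Things in the scene. Friction and masses are not known exactly. Their poses are not given: they have to be found in the camera images.
- caddy: White open-fronted plastic caddy fixed to the bench, 216 (x) x 158 (y) x 62 mm high. Origin: centre of its underside; open front at its own -x. Floor 6 mm. Side walls' inner faces at y = +-72 mm. The pile stands in the front compartment at (-48, -24) mm in this frame between four low lugs (20 mm high); the rear compartment holds two tissue cassettes.
- cover (a joint): Slide of the flat clear cover (104 x 143 x 4 mm, underside 54 mm and top 58 mm above the bench) along the caddy's +x. 0 = over the front compartment and the trays, 0.106 m = the stop, over the rear compartment. Starts at 0 to 0.02. About 1.5 N of friction, stays where it is left.
- cover_grip (a point): Middle of the top of the cover's upright grey grip bar: 12 mm thick along the caddy's x, 40 mm long along its y, 26 mm tall above the cover; top 84 mm above the bench. Moves with the cover.
- pile: The lower three trays, nested on a dark 68 mm square foot, one loose body of 0.75 to 0.86 kg, 70 x 70 mm plus four spring leaves on brackets that reach 46 mm from its centre. Origin: centre of its underside, on the caddy's floor. Rims z = 10 to 28 mm, leaves z = 35 mm. Its own ears point to its (+x, +y) corner, rising to z = 36 mm. Must stay seated.
- tray: Top tray, steel, 70 g, 70 x 70 x 16 mm, an ear at its (-x, +y) corner; nested in the pile, 18 mm above it, aligned with it and the caddy. Origin: centre of the pan's underside. Rim z = 10 to 16 mm. Four spring leaves of the pile, one a side, lap 2.5 mm over the rim; each gives way (about 0.7 N) once the rim there has risen 7 mm. Turned up 0.25 rad about the far corner it is free of all.
- tray_ear (a point): Top centre of the top tray's ear: a block 16 mm wide, 24 mm long, 14 mm tall sticking out along the diagonal from the tray's (-x, +y) corner; 62 mm from the tray's centre, 24 mm above its origin, 48 mm above the bench at the start. Grip it across the 16 mm, fingers closing along the tray's (+x, +y) direction; room of 45 mm on both sides.
- tray_far (a point): Underside of the top tray's rim at the corner across from the ear: (35, -35, 10) mm in the tray's frame; it rests 28 mm above the pile's origin.
- knife_guard (a point): Middle of the red cross-bar of the microtome's knife guard, its highest point, 181 mm above the bench. Behind it, from 50 mm farther in +x, the specimen clamp's lever rises to 269 mm above the bench; nothing else there is higher than 206 mm until the microtome's housing 160 mm farther in +x (300 mm high).
- dropper_bottle: Amber reagent bottle, 34 x 34 x 82 mm, loose bystander behind the caddy; origin under its base.
- beaker: Small clear beaker, 46 mm wide, 60 mm tall, loose bystander behind the caddy; origin under its base.
- blade_box: Yellow blade dispenser, 22 x 94 x 14 mm, loose bystander lying at the bench's front edge; origin under its centre.

How it is judged (in metres and radians):
On the way, in this order (a step that is already met when the one before it is completed fails the run):
1. the cover is slid all the way back (value of joint cover above 0.098 m), for 0.1 s.
2. the top tray is raised at its ear, tilted by over 7 degrees, while its opposite corner still rests on the pile (angle between tray's own z axis and vertical above 0.12 rad and z of tray_far in the frame of pile below 0.036 m and horizontal distance between tray_far and pile below 0.065 m and z of tray_ear in the frame of pile above 0.054 m), for 0.1 s.
At the end, for the whole second after the job is handed in: The cover is within 11 mm of its rear stop; the gripper holds the tray still (under 3 cm/s), level within 12 degrees, its centre within 60 mm of the knife guard's bar in plan and its underside 50 to 170 mm above it; the pile is level and within 12 mm of where it stood (value of joint cover above 0.095 m and horizontal distance between tray and knife_guard below 0.06 m and z of tray in the frame of knife_guard between 0.05 and 0.17 m and angle between tray's own z axis and vertical below 0.22 rad and contact force between the fingers and tray above 1 N and linear speed of tray below 0.03 m/s and distance of pile from where it was at the start of the episode below 0.012 m and angle between pile's own z axis and vertical below 0.06 rad); the arm keeps its last pose, push and grip.
It fails at once if the lower pile is lifted or dragged out of its seat (distance of pile from where it was at the start of the episode above 0.02 m).
It fails at once if a bystander is pushed or tipped (distance of any of dropper_bottle, beaker, blade_box from where it was at the start of the episode above 0.03 m).
It also fails if it takes over 51 s, if anything falls off the work surface, if the arm or the gripper's body presses on something with over 40 N, if the wrist force passes 120 N, or if a joint passes its speed limit or range.

## Working session

There is one attempt and no reset: what is moved stays moved. The work goes in short steps, Python scripts to look and compute and a tool call to move; the robot and the scene stay as the last step left them, time stands still between calls to the robot, and variables do not carry over. Pictures are saved under pics/ and viewed, at most 10 in all, crops included, and the job is handed in when it is done.

```bash
ls; mkdir -p pics; python3 - <<'E'
from bench import *
import cv2,pickle
d={}
for n in("scene","top"):
    c=capture(n);d[n]=c;cv2.imwrite(f"pics/{n}0.png",c["pixels"][:,:,::-1])
    print(n,c["fx"],c["cx"],c["cy"],c["R"],c["t"])
pickle.dump(d,open("c0.pkl","wb"))
s=read_state();print(s)
E
```

```text
pics
scene 470.15109401710697 319.25879733360046 234.30413244736758 [[ 0.97905375  0.20331951 -0.0107208 ]
 [ 0.15925827 -0.79756303 -0.58183332]
 [-0.12684859  0.56793872 -0.81323739]] [-509.76047917 -102.96207785 1272.3357098 ]
top 582.6979593726414 318.02980477784695 243.61977063884015 [[ 0.02163404 -0.99976483 -0.00149766]
 [-0.99252744 -0.02129745 -0.12014863]
 [ 0.12008848  0.00408577 -0.99275479]] [-123.21972967  567.38834722 1207.67707147]
{'time_s': 0.1, 'joints': array([-8.13181886e+01,  1.50951788e+01, -2.80023611e+00,  7.21596128e+01,
       -7.80821706e-04,  8.11010527e+01]), 'dq': array([-0.04073976, -0.12371948,  0.06411969, -0.08643215, -0.17035174,
        0.08973849]), 'joint_torque': array([ 6.52793315e-03, -6.38577676e+01,  3.85063219e+01,  9.92813817e-03,
        1.27795606e-04,  3.08747140e-06]), 'position': array([ 158.51769868, -500.2116636 ,  217.1807766 ]), 'orientation': array([[ 9.53292166e-01,  3.02049701e-01, -1.58443476e-04],
       [ 3.02049712e-01, -9.53291705e-01,  9.47352941e-04],
       [ 1.35104821e-04, -9.50961944e-04, -9.99999539e-01]]), 'contact_force': array([0.21736449, 0.70342985, 0.12377158]), 'wrist_torque': array([0.02399629, 0.00691654, 0.02715655]), 'grasp_force': 0.0, 'grip_width': 85.1162775063171}
```

View pics/top0.png

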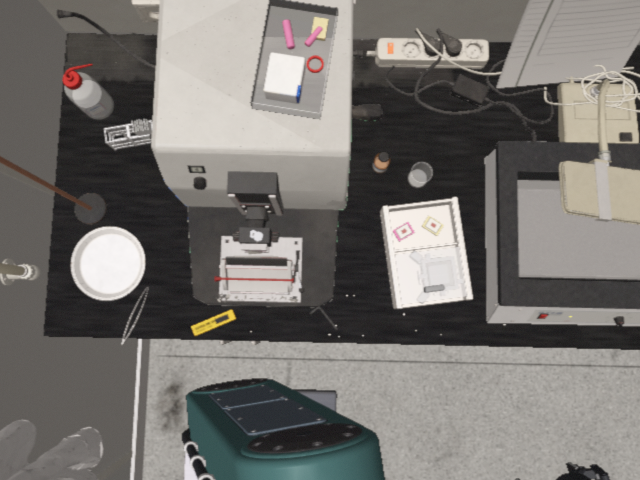

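View pics/scene0.png

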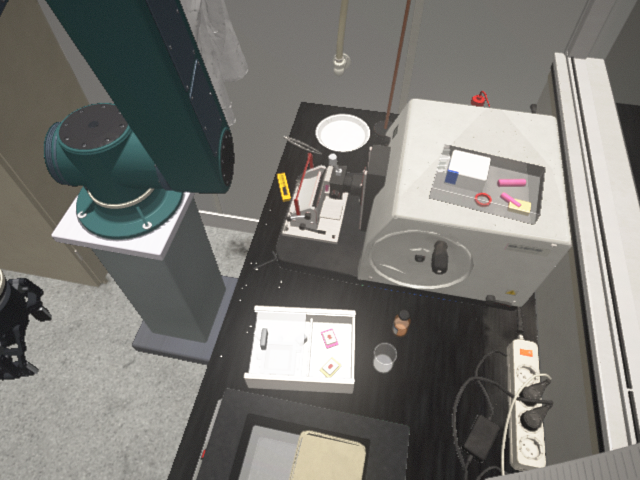

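The top view shows the caddy at about (427,252), with its open front down and its cover forward. The grip bar is at about (433,288), the red guard bar at (255,279), the blade box at (213,322), and the bottle and beaker at (381,162) and (420,174). The scene view agrees.

```bash
cat > h.py <<'E'
import numpy as np,cv2
def ray(c,u,v,z):
    d=c["R"].T@np.array([(u-c["cx"])/c["fx"],(v-c["cy"])/c["fy"],1]);o=-c["R"].T@c["t"]
    return o+d*(z-o[2])/d[2]
def cloud(c):
    v,u=np.mgrid[:480,:640];Z=c["z_map"]
    P=np.stack([(u-c["cx"])/c["fx"]*Z,(v-c["cy"])/c["fy"]*Z,Z],-1)
    W=(P-c["t"])@c["R"];W[Z==0]=np.nan
    return W
E
python3 - <<'E'
from h import *
import pickle
d=pickle.load(open("c0.pkl","rb"))
for n in d:
    c=d[n];W=cloud(c);z=W[...,2];x=W[...,0];y=W[...,1];hsv=cv2.cvtColor(c["pixels"],cv2.COLOR_RGB2HSV)
    box=(slice(180,325),slice(370,482)) if n=="top" else (slice(295,400),slice(235,370))
    B=np.zeros(z.shape,bool);B[box]=1
    m=B&(z>59)&(z<68)&(hsv[...,2]>120)
    r=cv2.minAreaRect(np.float32(np.c_[x[m],y[m]]));print(n,"rim rect",r,m.sum(),np.median(z[m]))
    m=B&(z>72)&(z<95);print("grip",m.sum(),x[m].mean(),y[m].mean(),np.median(z[m]),cv2.minAreaRect(np.float32(np.c_[x[m],y[m]])))
    red=(hsv[...,1]>130)&((hsv[...,0]<8)|(hsv[...,0]>172))&(z>150)&(z<200)&(x>200)&(x<600)
    print("red",red.sum(),x[red].mean(),y[red].mean(),np.median(z[red]),cv2.minAreaRect(np.float32(np.c_[x[red],y[red]])))
    v,u=np.nonzero(red);print("raycast red",ray(c,u.mean(),v.mean(),181))
a=d["top"]["pixels"][185:325,365:485,::-1];b=d["scene"]["pixels"][295:400,235:370,::-1]
o=np.zeros((600,800,3),np.uint8);A=cv2.resize(a,None,fx=3.5,fy=3.5,interpolation=2);Bb=cv2.resize(b,(374,290),interpolation=2)
o[:A.shape[0],:A.shape[1]]=A;o[:290,424:798]=Bb;cv2.imwrite("pics/crop0.png",o)
E
```

```text
scene rim rect ((555.3128051757812, -339.6739807128906), (215.34585571289062, 158.60618591308594), 8.436444282531738) 1150 60.52872476466726
grip 128 480.3242419308424 -352.72706756956467 81.82593753675792 ((479.66485595703125, -351.4736022949219), (12.074018478393555, 38.89781188964844), 8.9614896774292)
red 64 483.73930195531113 12.920477133475446 176.32784218174424 ((483.98101806640625, 5.924308776855469), (5.371663570404053, 148.42633056640625), 0.06272633373737335)
raycast red [486.10956542   2.48243697 181.        ]
top rim rect ((577.6561279296875, -335.4829406738281), (261.4954528808594, 158.6207733154297), 8.244924545288086) 2026 60.98741173288661
grip 117 478.38324989365714 -348.6393277065376 83.22698411709925 ((478.57366943359375, -349.4866943359375), (11.71728515625, 40.00982666015625), 7.966771125793457)
red 67 483.16324304817334 24.817712667422832 178.22913791245273 ((484.2576599121094, 6.92340087890625), (5.587441921234131, 146.37510681152344), 1.1279263496398926)
raycast red [482.98133373  24.36342565 181.        ]
```

View pics/crop0.png

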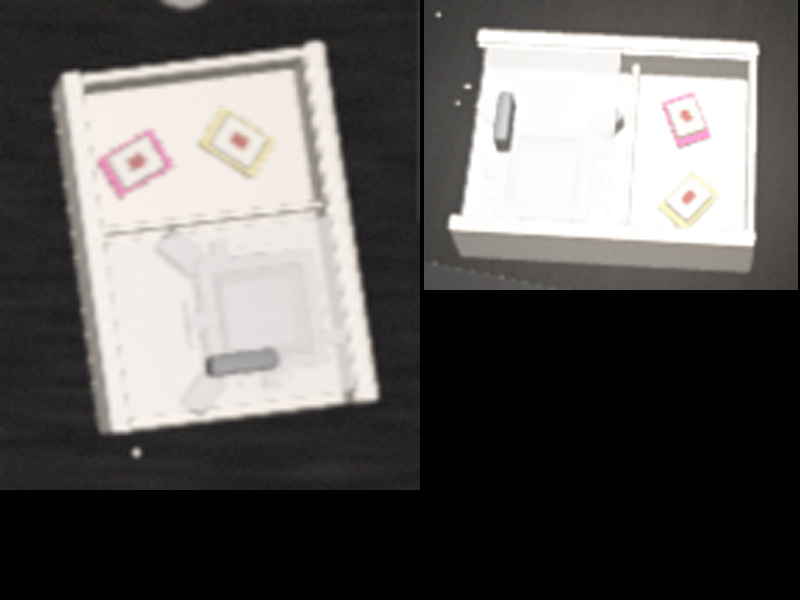

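Measured positions:

| Item | Position (mm) | Check |
|---|---|---|
| Caddy | (555.3, -339.7), yaw 8.4° | rim 215x158, as given |
| Grip bar | (479, -350.5) | 12x40, top at z 83 |
| Guard bar | (484, 6.5) | z about 180 |
| Ear | about (461.6, -333.5, 48) | derived from the caddy pose |

I'll start moving now.

Emit:
shift_gripper --pt "40 -5 5 0 0 -7" --pt "80 -10 10 0 0 -14" --pt "120 -15 15 0 0 -21" --pt "160 -20 20 0 0 -28" --pt "200 -25 25 0 0 -35" --pt "240 -30 30 0 0 -42" --pt "280 -36 35 0 0 -49" --pt "320 -42 40 0 0 -56" --finger_gap 50 --squeeze 20

```text
time_s: 0.77
position: [452.5, -362.4, 177.1]
orientation: [[0.277, 0.961, -0.0], [0.961, -0.277, 0.0], [0.0, -0.0, -1.0]]
contact_force: [-0.7, -1.2, 0.1]
grip_width: 50.0
grasp_force: 0.0
```

```bash
cat > goal.py <<'E'
# shift (tool axes) and rotvec from the commanded (~measured) pose to a world goal: x y z yaw of tool y, tool down
import sys,numpy as np
from bench import *
from scipy.spatial.transform import Rotation as R
x,y,z,w=map(float,sys.argv[1:5]);s=read_state();O=s["orientation"]
a=np.radians(w);Y=np.array([np.cos(a),np.sin(a),0]);Z=np.array([0,0,-1.]);G=np.c_[np.cross(Y,Z),Y,Z]
print("shift",np.round(O.T@(np.array([x,y,z])-s["position"]),1),"rot",np.round(R.from_matrix(O.T@G).as_rotvec(degrees=True),1),"pos",np.round(s["position"],1),"q",np.round(s["joints"],0),"F",np.round(s["contact_force"],1))
E
python3 goal.py 479 -350.5 130 8.4
```

```text
shift [18.8 22.2 47.1] rot [ -0.   -0.  -24.5] pos [ 452.5 -362.4  177.1] q [-47.  21.   0.  69.  -0.  59.] F [-0.7 -1.2  0.1]
```

Emit:
shift_gripper --pt "10 10 20 0 0 -7" --pt "20 22 40 0 0 -14" --pt "20 22 50 0 0 -21" --pt "20 22 50 0 0 -24.5" --pt "20 22 65 0 0 -24.5" --pt "20 22 80 0 0 -24.5" --pt "20 22 80 0 0 -24.5" --finger_gap 50 --squeeze 20

```text
time_s: 1.35
position: [476.6, -349.8, 95.0]
orientation: [[-0.141, 0.99, -0.003], [0.99, 0.141, 0.003], [0.003, -0.002, -1.0]]
contact_force: [-0.2, 0.1, -0.4]
grip_width: 50.0
grasp_force: 0.0
```

```bash
python3 goal.py 479 -350.5 70 8.4
python3 - <<'E'
from bench import *
import cv2
cv2.imwrite("pics/w1.png",capture("wrist")["pixels"][:,:,::-1])
E
```

```text
shift [-1.1  2.3 25. ] rot [-0.1 -0.2 -0.3] pos [ 476.6 -349.8   95. ] q [-44.  25.  -7.  58.  -0.  38.] F [-0.2  0.1 -0.4]
```

View pics/w1.png

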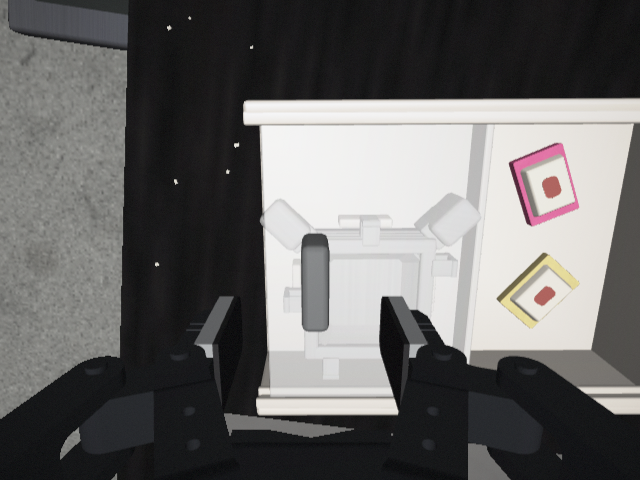

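The wrist view shows the grip bar at (315,282) lying between the open fingers at (215,345) and (395,345), with the ear seen at (288,222). Descend and grip.

Emit:
shift_gripper --pt "-1 2 12 0 0 0" --pt "-1 2 24 0 0 0" --pt "-1 2 24 0 0 0" --finger_gap 50 --squeeze 20

```text
time_s: 1.65
position: [479.3, -351.1, 72.6]
orientation: [[-0.14, 0.99, -0.001], [0.99, 0.14, 0.001], [0.001, -0.001, -1.0]]
contact_force: [0.1, 0.3, -0.6]
grip_width: 49.9
grasp_force: 0.0
```

Emit:
shift_gripper --pt "0 0 0 0 0 0" --pt "0 0 0 0 0 0" --pt "0 0 0 0 0 0" --pt "0 0 0 0 0 0" --pt "0 0 0 0 0 0" --pt "0 0 0 0 0 0" --finger_gap 5 --squeeze 20

```text
time_s: 2.15
position: [479.9, -351.6, 73.9]
orientation: [[-0.141, 0.99, 0.0], [0.99, 0.141, -0.0], [-0.0, 0.0, -1.0]]
contact_force: [-0.5, 0.1, -0.4]
grip_width: 5.0
grasp_force: 0.0
```

```bash
python3 goal.py 579 -336 70 8.4
python3 - <<'E'
from h import *
from bench import *
c=capture("wrist")
print(c["R"],c["t"])
for u,v in((315,237),(315,330)):print(ray(c,u,v,84))
E
```

```text
shift [  1.5 100.3   3.9] rot [ 0.   0.  -0.3] pos [ 479.9 -351.6   73.9] q [-44.  26.  -9.  55.   0.  38.] F [-0.5  0.1 -0.4]
[[ 9.90112000e-01  1.40278691e-01 -3.40555835e-04]
 [ 1.35279312e-01 -9.54177492e-01  2.66917254e-01]
 [ 3.71178524e-02 -2.64324047e-01 -9.63719390e-01]] [-425.65523536 -396.1536381   128.50689346]
[ 477.12887842 -321.76340887   84.        ]
[ 482.35476048 -357.91317266   84.        ]
```

```bash
python3 - <<'E'
from bench import *
import cv2
cv2.imwrite("pics/w2.png",capture("wrist")["pixels"][:,:,::-1])
E
```

```text
(no output)
```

View pics/w2.png

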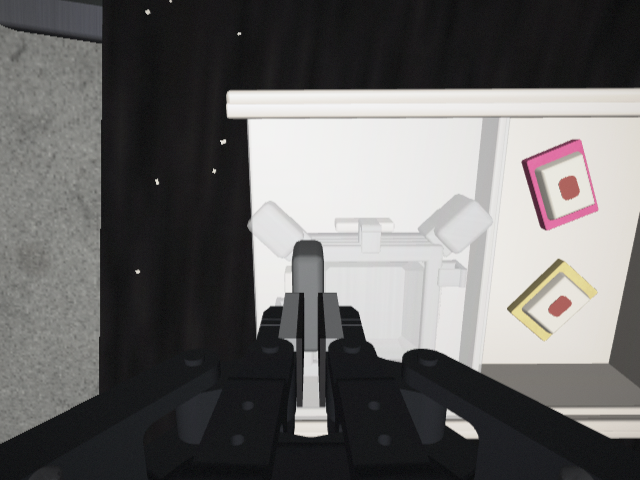

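The fingers at (280-350, 293-350) straddle the bar (292-322, 240-350), but the opening reads 5, so I'll check with ray geometry.

```bash
python3 - <<'E'
from h import *
from bench import *
import pickle
c=capture("wrist");pickle.dump(c,open("w2.pkl","wb"));s=read_state();print(s["position"],s["grip_width"],s["grasp_force"])
for u,v in((307,240),(307,350)):print(ray(c,u,v,84))
for k in (8,0,-11):
    P=s["position"]+s["orientation"][:,2]*k;p=c["R"]@P+c["t"];print(k,c["fx"]*p[0]/p[2]+c["cx"],c["fy"]*p[1]/p[2]+c["cy"],p[2])
W=cloud(c);print(c["z_map"][240:370:10,307].round(),W[240:370:10,307].round())
for p in ((295,285),(310,285),(320,330)):print(p,W[p[1],p[0]].round())
E
```

```text
[ 479.81405206 -351.55395055   73.64546084] 4.764629705473256 0.0
[ 474.39744742 -323.16206294   84.        ]
[ 480.4508327  -366.58712153   84.        ]
8 310.840270596096 295.3734209868324 175.82919482899968
0 310.8430589909214 303.1177491121432 168.11898166102307
-11 310.84733874990934 315.00410666707205 157.51743855505524
[178. 162. 154. 153. 155. 156. 157. 158. 160. 160. 162. 163. 194.] [[ 475. -330.   58.]
 [ 475. -330.   74.]
 [ 475. -331.   83.]
 [ 476. -334.   84.]
 [ 477. -338.   83.]
 [ 477. -342.   84.]
 [ 478. -346.   83.]
 [ 478. -350.   84.]
 [ 479. -354.   83.]
 [ 479. -358.   83.]
 [ 480. -363.   83.]
 [ 481. -367.   83.]
 [ 483. -387.   57.]]
(295, 285) [ 472. -341.   82.]
(310, 285) [ 478. -341.   82.]
(320, 330) [ 481. -340.  118.]
```

```bash
python3 - <<'E'
import pickle,cv2,numpy as np
from h import *
c=pickle.load(open("w2.pkl","rb"));W=cloud(c)
cv2.imwrite("pics/w3.png",cv2.resize(c["pixels"][225:365,230:390,::-1],None,fx=4,fy=4,interpolation=2))
for v in range(285,350,8):print(v,[int(W[v,u,2]) for u in range(262,362,6)])
E
```

```text
285 [57, 57, 56, 58, 57, 79, 83, 83, 82, 83, 81, 56, 57, 57, 57, 57, 56]Traceback (most recent call last):
  File "<stdin>", line 5, in <module>
ValueError: cannot convert float NaN to integer
```

View pics/w3.png

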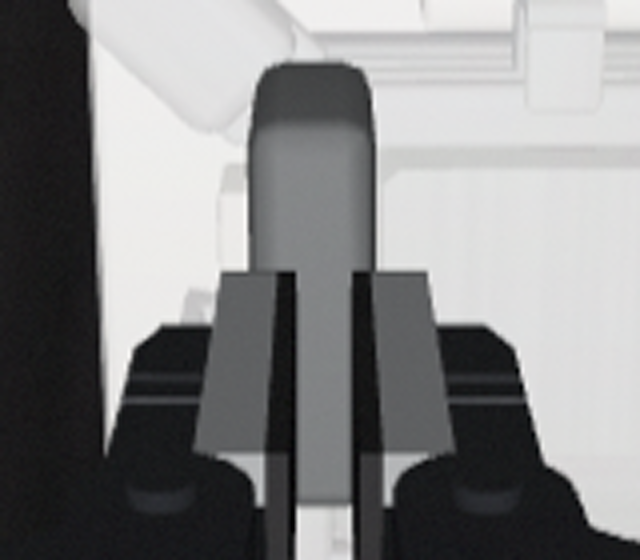

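```bash
python3 - <<'E'
import pickle
from h import *
c=pickle.load(open("w2.pkl","rb"));W=cloud(c);print(c["fx"])
for v in range(288,345,6):print(v,[(u,W[v,u].round()) for u in (292,328)])
E
```

```text
421.2098597798848
288 [(292, array([ 471., -344.,   80.])), (328, array([ 487., -350.,   57.]))]
294 [(292, array([ 472., -341.,   91.])), (328, array([ 484., -339.,   92.]))]
300 [(292, array([ 472., -341.,   97.])), (328, array([ 484., -339.,   98.]))]
306 [(292, array([ 472., -341.,  103.])), (328, array([ 484., -339.,  102.]))]
312 [(292, array([ 472., -341.,  107.])), (328, array([ 484., -340.,  106.]))]
318 [(292, array([ 472., -340.,  113.])), (328, array([ 483., -339.,  112.]))]
324 [(292, array([ 473., -341.,  116.])), (328, array([ 483., -340.,  115.]))]
330 [(292, array([ 473., -341.,  118.])), (328, array([ 483., -340.,  118.]))]
336 [(292, array([ 473., -342.,  121.])), (328, array([ 483., -340.,  122.]))]
342 [(292, array([ 473., -342.,  124.])), (328, array([ 483., -341.,  124.]))]
```

The depth map puts the real fingertips at z≈91, while the TCP reads 73.6. So the tips are about 17 mm behind the reported TCP, not 8 mm ahead. That explains why the fingers closed above the bar. I'll reopen, descend about 24 mm more with the force checked, and close again.

Emit:
shift_gripper --pt "0 0 0 0 0 0" --pt "0 0 0 0 0 0" --pt "0 0 0 0 0 0" --pt "0 0 0 0 0 0" --pt "1 -1 5 0 0 0" --pt "1 -1 10 0 0 0" --finger_gap 40 --squeeze 20

```text
time_s: 2.8
position: [478.6, -350.6, 63.3]
orientation: [[-0.141, 0.99, 0.0], [0.99, 0.141, -0.0], [-0.0, 0.0, -1.0]]
contact_force: [0.1, -0.2, 0.1]
grip_width: 39.7
grasp_force: 0.0
```

Emit:
shift_gripper --pt "0 0 5 0 0 0" --pt "0 0 10 0 0 0" --pt "0 0 13 0 0 0" --pt "0 0 13 0 0 0"

```text
time_s: 3.13
position: [478.4, -350.4, 49.7]
orientation: [[-0.141, 0.99, -0.001], [0.99, 0.141, 0.001], [0.001, -0.001, -1.0]]
contact_force: [-0.9, 0.7, 0.6]
grip_width: 39.6
grasp_force: 0.0
```

Emit:
shift_gripper --pt "0 0 0 0 0 0" --pt "0 0 0 0 0 0" --pt "0 0 0 0 0 0" --pt "0 0 0 0 0 0" --pt "0 0 0 0 0 0" --finger_gap 5 --squeeze 20

```text
time_s: 3.55
position: [478.8, -350.8, 50.8]
orientation: [[-0.141, 0.99, 0.0], [0.99, 0.141, -0.0], [-0.0, 0.0, -1.0]]
contact_force: [0.2, 0.9, 2.0]
grip_width: 11.4
grasp_force: 24.9
```

```bash
python3 - <<'E'
from h import *
from bench import *
c=capture("wrist");W=cloud(c)
for v in range(280,330,6):print(v,[(u,W[v,u].round()) for u in (288,310,332)])
E
```

```text
280 [(288, array([ 469., -340.,   58.])), (310, array([ 476., -330.,   80.])), (332, array([ 485., -337.,   59.]))]
286 [(288, array([ 469., -342.,   58.])), (310, array([ 476., -331.,   83.])), (332, array([ 485., -340.,   57.]))]
292 [(288, array([ 469., -345.,   58.])), (310, array([ 476., -333.,   84.])), (332, array([ 486., -342.,   58.]))]
298 [(288, array([ 469., -341.,   72.])), (310, array([ 476., -334.,   85.])), (332, array([ 484., -339.,   72.]))]
304 [(288, array([ 470., -340.,   78.])), (310, array([ 477., -337.,   83.])), (332, array([ 484., -339.,   77.]))]
310 [(288, array([ 470., -340.,   83.])), (310, array([ 477., -339.,   83.])), (332, array([ 484., -338.,   83.]))]
316 [(288, array([ 470., -340.,   88.])), (310, array([ 477., -341.,   83.])), (332, array([ 484., -339.,   87.]))]
322 [(288, array([ 470., -340.,   91.])), (310, array([ 477., -343.,   83.])), (332, array([ 484., -339.,   91.]))]
328 [(288, array([ 471., -340.,   95.])), (310, array([ 478., -345.,   84.])), (332, array([ 483., -338.,   95.]))]
```

Gripped: width 11.4, force 25 N. Now slide.

Emit:
shift_gripper --pt "0 8 0 0 0 0" --pt "0 18 0 0 0 0" --pt "0 30 0 0 0 0" --pt "0 42 0 0 0 0" --pt "0 54 0 0 0 0" --pt "0 66 0 0 0 0" --pt "0 76 0 0 0 0" --pt "0 84 0 0 0 0"

```text
time_s: 4.27
position: [563.9, -338.3, 50.8]
orientation: [[-0.141, 0.99, 0.001], [0.99, 0.141, -0.0], [-0.0, 0.001, -1.0]]
contact_force: [-2.0, 2.1, 8.4]
grip_width: 11.4
grasp_force: 25.7
```

Emit:
shift_gripper --pt "0 3 0 0 0 0" --pt "0 6 0 0 0 0" --pt "0 9 0 0 0 0" --pt "0 12 0 0 0 0" --pt "0 12 0 0 0 0"

```text
time_s: 4.68
position: [575.7, -336.6, 50.8]
orientation: [[-0.142, 0.99, 0.001], [0.99, 0.142, 0.0], [-0.0, 0.001, -1.0]]
contact_force: [1.4, 2.0, 5.3]
grip_width: 11.3
grasp_force: 25.4
```

Emit:
shift_gripper --pt "0 2 0 0 0 0" --pt "0 4 0 0 0 0" --pt "0 6 0 0 0 0" --pt "0 6 0 0 0 0"

```text
time_s: 5.02
position: [578.6, -336.1, 50.8]
orientation: [[-0.14, 0.99, -0.004], [0.99, 0.14, -0.001], [-0.0, -0.004, -1.0]]
contact_force: [-17.9, -1.0, 14.4]
grip_width: 11.0
grasp_force: 26.8
```

Emit:
shift_gripper --pt "0 1 0 0 0 0" --pt "0 2 0 0 0 0" --pt "0 2 0 0 0 0"

```text
time_s: 5.27
position: [578.7, -336.1, 50.7]
orientation: [[-0.139, 0.99, -0.007], [0.99, 0.139, -0.001], [-0.0, -0.008, -1.0]]
contact_force: [-30.7, -2.2, 20.5]
grip_width: 11.6
grasp_force: 28.2
```

Stop reached (force rises, travel 101 mm). I'll relax, release, and lift away.

Emit:
shift_gripper --pt "0 -3 0 0 0 0" --pt "0 -5 0 0 0 0" --pt "0 -5 0 0 0 0" --pt "0 -5 0 0 0 0" --pt "0 -5 0 0 0 0" --pt "0 -5 0 0 0 0" --finger_gap 50 --squeeze 20

```text
time_s: 5.77
position: [577.1, -336.7, 50.5]
orientation: [[-0.141, 0.99, 0.0], [0.99, 0.141, 0.0], [-0.0, 0.0, -1.0]]
contact_force: [0.3, 0.3, 0.0]
grip_width: 49.8
grasp_force: 0.0
```

Emit:
shift_gripper --pt "0 0 -10 0 0 0" --pt "0 0 -30 0 0 0" --pt "0 0 -60 0 0 0" --pt "0 0 -90 0 0 0" --pt "0 -30 -90 0 0 -7" --pt "0 -60 -90 0 0 -14" --pt "0 -90 -90 0 0 -21" --pt "0 -115 -90 0 0 -28"

```text
time_s: 6.43
position: [461.4, -353.0, 141.5]
orientation: [[-0.594, 0.805, 0.0], [0.805, 0.594, -0.001], [-0.001, -0.0, -1.0]]
contact_force: [0.7, -0.2, 0.0]
grip_width: 49.9
grasp_force: 0.0
```

```bash
python3 goal.py 461.6 -333.5 110 53.4
```

```text
shift [15.5 11.8 31.5] rot [ -0.   0. -17.] pos [ 461.4 -353.   141.5] q [-45.  22.  -4.  64.  -0.   8.] F [ 0.7 -0.2  0. ]
```

Emit:
shift_gripper --pt "5 4 10 0 0 -6" --pt "10 8 20 0 0 -12" --pt "15 12 30 0 0 -17" --pt "15 12 50 0 0 -17" --pt "15 12 50 0 0 -17" --finger_gap 45 --squeeze 20

```text
time_s: 6.85
position: [462.8, -332.7, 88.8]
orientation: [[-0.8, 0.6, -0.002], [0.6, 0.8, 0.002], [0.003, 0.0, -1.0]]
contact_force: [-1.7, 0.2, -0.9]
grip_width: 45.0
grasp_force: 0.0
```

```bash
python3 - <<'E'
from bench import *
import cv2,pickle
for n in("wrist","top","scene"):
    c=capture(n);pickle.dump(c,open(n+"3.pkl","wb"))
    if n=="wrist":cv2.imwrite("pics/w4.png",c["pixels"][:,:,::-1])
print(read_state()["position"],read_state()["orientation"])
E
```

```text
[ 463.97347491 -334.11460041   91.64077214] [[-7.99038885e-01  6.01279166e-01  4.73647851e-04]
 [ 6.01278974e-01  7.99039019e-01 -4.91953913e-04]
 [-6.74264753e-04 -1.08295813e-04 -9.99999767e-01]]
```

View pics/w4.png

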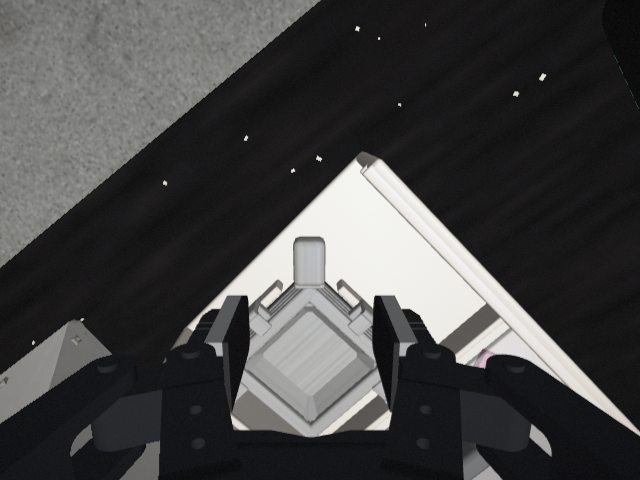

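The wrist view shows the ear at u 294–325, v 237–285, midway between the fingers and along their approach axis. I'll locate it precisely.

```bash
python3 - <<'E'
from h import *
import pickle
c=pickle.load(open("wrist3.pkl","rb"));W=cloud(c)
S=W[225:300,285:335].reshape(-1,3);E=S[(S[:,2]>44)&(S[:,2]<52)]
r=cv2.minAreaRect(np.float32(E[:,:2]));print(len(E),r,np.median(E[:,2]),E[:,:2].mean(0))
for v in range(232,300,6):print(v,W[v,309].round(),end="; ")
print();print(ray(c,309.5,240,48),ray(c,309.5,285,48),ray(c,294,255,48),ray(c,325,255,48))
E
python3 goal.py 461.6 -333.5 12 53.4
```

```text
1413 ((460.59625244140625, -331.95294189453125), (15.524320602416992, 24.420650482177734), 53.552764892578125) 47.008884108278 [ 460.01158181 -331.32972541]
232 [ 455. -328.    6.]; 238 [ 451. -325.   40.]; 244 [ 452. -325.   46.]; 250 [ 455. -327.   47.]; 256 [ 457. -329.   48.]; 262 [ 460. -331.   47.]; 268 [ 462. -333.   47.]; 274 [ 464. -334.   47.]; 280 [ 467. -336.   48.]; 286 [ 470. -339.   45.]; 292 [ 475. -342.   39.]; 298 [ 477. -344.   40.]; 
[ 450.52514383 -323.71039195   48.        ] [ 469.02237052 -337.62575543   48.        ] [ 452.03237618 -334.3001161    48.        ] [ 461.10774932 -322.21616676   48.        ]
shift [ 2.3 -0.9 79.6] rot [-0.   0.  -0.4] pos [ 464.  -334.1   91.6] q [-44.  23. -10.  56.  -0.  -7.] F [-0.6  0.7  0.3]
```

Emit:
shift_gripper --pt "2 0 15 0 0 0" --pt "4 0 30 0 0 0" --pt "4 0 45 0 0 0" --pt "4 0 57 0 0 0" --pt "4 0 65 0 0 0" --pt "4 0 65 0 0 0" --finger_gap 45 --squeeze 20

```text
time_s: 7.5
position: [460.4, -331.3, 25.1]
orientation: [[-0.799, 0.601, -0.001], [0.601, 0.799, 0.001], [0.001, 0.0, -1.0]]
contact_force: [-1.2, 0.4, -0.2]
grip_width: 44.8
grasp_force: 0.0
```

Emit:
shift_gripper --pt "0 0 4 0 0 0" --pt "0 0 8 0 0 0" --pt "0 0 12 0 0 0" --pt "0 0 14 0 0 0" --pt "0 0 14 0 0 0"

```text
time_s: 7.92
position: [460.4, -331.3, 11.3]
orientation: [[-0.799, 0.601, -0.0], [0.601, 0.799, 0.0], [0.0, 0.0, -1.0]]
contact_force: [-0.4, 0.6, -0.8]
grip_width: 45.0
grasp_force: 0.0
```

Emit:
shift_gripper --pt "0 0 0 0 0 0" --pt "0 0 0 0 0 0" --pt "0 0 0 0 0 0" --pt "0 0 0 0 0 0" --pt "0 0 0 0 0 0" --pt "0 0 0 0 0 0" --finger_gap 8 --squeeze 45

```text
time_s: 8.42
position: [460.6, -331.5, 11.8]
orientation: [[-0.799, 0.601, 0.0], [0.601, 0.799, -0.0], [-0.0, -0.0, -1.0]]
contact_force: [-1.0, 1.5, 5.6]
grip_width: 15.4
grasp_force: 46.7
```

```bash
python3 - <<'E'
from h import *
from bench import *
c=capture("wrist");W=cloud(c)
s=read_state();print(s["position"],s["orientation"].round(3),s["contact_force"],s["wrist_torque"])
O=s["orientation"];p=s["position"]
far=np.array([511.3,-370.4,24]);f=np.array([35,-35,10]);a=np.radians(8.4);Rz=np.array([[np.cos(a),-np.sin(a),0],[np.sin(a),np.cos(a),0],[0,0,1]])
F=far+Rz@f
print("far",F,"in tool",O.T@(F-p))
from scipy.spatial.transform import Rotation as R
q=O.T@(F-p)
for d in range(2,20,2):
    M=R.from_euler("y",d,degrees=True).as_matrix();sh=q-M@q;print(d,sh.round(1),(O@sh).round(1))
E
```

```text
[ 460.58304851 -331.46187245   11.8215995 ] [[-0.799  0.601  0.   ]
 [ 0.601  0.799 -0.   ]
 [-0.    -0.    -1.   ]] [-1.79658423  1.29196432  5.51246249] [ 0.11833371  0.15413766 -0.00629076]
far [ 551.03743765 -399.91162565   34.        ] in tool [-113.44232592   -0.37936102  -22.13462116]
2 [ 0.7  0.  -4. ] [-0.6  0.4  4. ]
4 [ 1.3  0.  -8. ] [-1.   0.8  8. ]
6 [  1.7  -0.  -12. ] [-1.4  1.  12. ]
8 [  2.  -0. -16.] [-1.6  1.2 16. ]
10 [  2.1   0.  -20. ] [-1.7  1.3 20. ]
12 [  2.1  -0.  -24.1] [-1.7  1.3 24.1]
14 [  2.   -0.  -28.1] [-1.6  1.2 28.1]
16 [  1.7   0.  -32.1] [-1.4  1.  32.1]
18 [  1.3   0.  -36.1] [-1.   0.8 36.1]
```

Ear gripped at 15.4 mm with 46.7 N. Now I'll peel: turn about the tool's y axis with the pivot at the far corner, starting with 6° to check the tool offset.

```bash
python3 - <<'E'
from bench import *
c=capture("wrist");s=read_state();print(s["orientation"].T@(-c["R"].T@c["t"]-s["position"]))
E
```

```text
[  67.74507488    0.45249395 -155.57930142]
```

Emit:
shift_gripper --pt "0.2 0 -2 0 1 0" --pt "0.3 0 -4 0 2 0" --pt "0.3 0 -6 0 3 0" --pt "0.4 0 -8 0 4 0" --pt "0.4 0 -10 0 5 0" --pt "0.4 0 -11.9 0 6 0" --pt "0.4 0 -11.9 0 6 0" --pt "0.4 0 -11.9 0 6 0"

```text
time_s: 9.18
position: [460.4, -331.3, 23.2]
orientation: [[-0.795, 0.601, -0.083], [0.597, 0.799, 0.063], [0.104, -0.0, -0.995]]
contact_force: [0.7, -0.8, -1.3]
grip_width: 15.2
grasp_force: 45.9
```

```bash
python3 - <<'E'
from bench import *
c=capture("wrist");s=read_state();print(s["orientation"].T@(-c["R"].T@c["t"]-s["position"]),s["contact_force"],s["wrist_torque"])
E
```

```text
[  67.60603695    0.46116051 -155.47944309] [ 1.53842849 -0.63870706 -0.96144913] [-0.27746701 -0.33481029 -0.00526496]
```

The tool frame is consistent, so the TCP is a fixed point of the hand. Continue to 9° and hold for step 2.

Emit:
shift_gripper --pt "1 0 -2 0 1 0" --pt "1.6 0 -4 0 2 0" --pt "2.3 0 -5.9 0 3 0" --pt "2.3 0 -5.9 0 3 0" --pt "2.3 0 -5.9 0 3 0" --pt "2.3 0 -5.9 0 3 0" --pt "2.3 0 -5.9 0 3 0" --pt "2.3 0 -5.9 0 3 0"

```text
time_s: 9.9
position: [458.9, -330.2, 29.6]
orientation: [[-0.79, 0.601, -0.124], [0.593, 0.799, 0.093], [0.156, -0.0, -0.988]]
contact_force: [1.7, -1.8, -1.5]
grip_width: 15.0
grasp_force: 45.9
```

```bash
python3 - <<'E'
from bench import *
from h import *
import cv2,pickle
c=capture("wrist");pickle.dump(c,open("w5.pkl","wb"));cv2.imwrite("pics/w5.png",c["pixels"][:,:,::-1])
s=read_state();print(s["contact_force"],s["wrist_torque"])
E
```

```text
[ 1.36083298 -1.85393774 -1.52528459] [-0.45452899 -0.51412935  0.03612777]
```

View pics/w5.png

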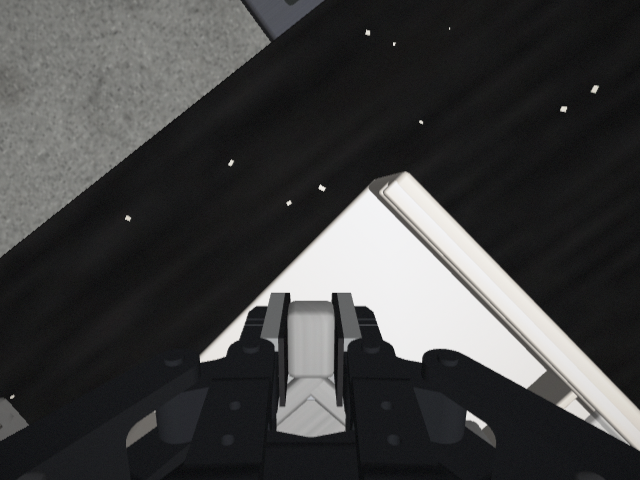

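The ear (290–332, 300–378) is squarely between the pads. I'll check the actual tray tilt by fitting a plane to the ear top and pan, and look from the scene camera.

```bash
cat > tilt.py <<'E'
from h import *
def tilt(c,b):
    W=cloud(c)[b[2]:b[3],b[0]:b[1]].reshape(-1,3);W=W[~np.isnan(W[:,0])]
    for _ in range(4):
        m=W.mean(0);n=np.linalg.svd(W-m,full_matrices=False)[2][2];r=np.abs((W-m)@n);W=W[r<max(1.5,2*np.median(r))]
    n*=np.sign(n[2]);return n.round(3),np.degrees(np.arccos(n[2])).round(1),m.round(1),len(W)
E
python3 - <<'E'
from tilt import *
import pickle
from bench import *
c=pickle.load(open("w5.pkl","rb"));print(tilt(c,(296,328,318,368)))
W=cloud(c);print([(v,W[v,311].round().tolist()) for v in range(304,440,10)])
d=capture("top");W=cloud(d);P=W[240:310,395:470].reshape(-1,3)
# pile/tray points in caddy frame
a=np.radians(8.4);q=(P[:,:2]-[555.3,-339.7])@np.array([[np.cos(a),-np.sin(a)],[np.sin(a),np.cos(a)]])-[-48,-24]
for lo in range(-45,46,15):print(lo,[None if not (k:=(abs(q[:,0]-lo)<4)&(abs(q[:,1]-h)<4)).any() else round(float(np.nanmedian(P[k,2]))) for h in range(-45,46,15)])
E
```

```text
(array([ 0.127, -0.091,  0.988]), np.float64(9.0), array([ 462.3, -332. ,   64.7]), 1577)
[(304, [453.0, -325.0, 59.0]), (314, [455.0, -326.0, 65.0]), (324, [457.0, -328.0, 66.0]), (334, [460.0, -331.0, 64.0]), (344, [463.0, -332.0, 64.0]), (354, [466.0, -335.0, 63.0]), (364, [468.0, -336.0, 64.0]), (374, [472.0, -339.0, 62.0]), (384, [477.0, -344.0, 53.0]), (394, [481.0, -346.0, 52.0]), (404, [490.0, -353.0, 37.0]), (414, [494.0, -356.0, 36.0]), (424, [497.0, -358.0, 36.0]), (434, [501.0, -361.0, 36.0])]
-45 [None, None, None, None, None, None, None]
-30 [None, None, None, None, None, None, None]
-15 [None, None, None, None, None, None, None]
0 [None, None, None, None, None, None, None]
15 [None, None, None, None, 32, 48, 275]
30 [None, None, None, 43, 45, 46, 8]
45 [None, 3, 7, 9, 52, 31, 43]
```

Tray tilt is 9.0° and the ear is up 17 mm, so step 2 is met. Continue to 16° to clear the leaves.

Emit:
shift_gripper --pt "0.4 0 -2.5 0 1.2 0" --pt "0.7 0 -5 0 2.4 0" --pt "1 0 -7.5 0 3.6 0" --pt "1.3 0 -10 0 4.8 0" --pt "1.6 0 -12 0 6 0" --pt "1.8 0 -14 0 7 0" --pt "1.8 0 -14 0 7 0" --pt "1.8 0 -14 0 7 0"

```text
time_s: 10.67
position: [458.8, -330.0, 43.4]
orientation: [[-0.768, 0.601, -0.221], [0.577, 0.8, 0.166], [0.276, 0.0, -0.961]]
contact_force: [-1.8, 2.1, 0.3]
grip_width: 15.1
grasp_force: 46.0
```

Emit:
shift_gripper --pt "0.7 0 -2.4 0 0 0" --pt "1.7 0 -5.8 0 0 0" --pt "3 0 -10 0 0 0" --pt "4.5 0 -15 0 0 0" --pt "6 0 -20 0 0 0" --pt "6 0 -20 0 0 0"

```text
time_s: 11.17
position: [459.4, -330.6, 65.9]
orientation: [[-0.769, 0.601, -0.219], [0.578, 0.799, 0.164], [0.274, -0.0, -0.962]]
contact_force: [0.5, -0.3, -0.3]
grip_width: 15.3
grasp_force: 46.0
```

```bash
python3 - <<'E'
from bench import *
import cv2
a=capture("top")["pixels"][185:325,365:485,::-1];b=capture("scene")["pixels"][280:400,220:370,::-1]
import numpy as np
o=np.zeros((500,800,3),np.uint8);A=cv2.resize(a,None,fx=3.5,fy=3.5,interpolation=2);B=cv2.resize(b,(374,299),interpolation=2)
o[:A.shape[0],:A.shape[1]]=A;o[:299,424:798]=B;cv2.imwrite("pics/c6.png",o)
E
```

```text
(no output)
```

View pics/c6.png

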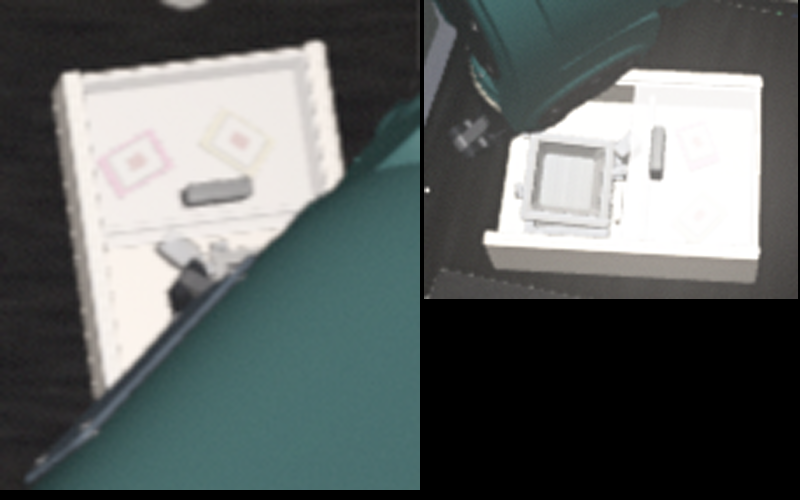

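The tray is clear of the pile at about (570,180) in the right-hand view. The pile looks seated and the cover bar is back at (657,155). Now lift high and then level.

Emit:
shift_gripper --pt "2.2 0 -8 0 0 0" --pt "7 0 -24 0 0 0" --pt "13 0 -45 0 0 0" --pt "20 0 -70 0 0 0" --pt "28 0 -100 0 0 0" --pt "36 0 -130 0 0 0" --pt "43 0 -155 0 0 0" --pt "48 0 -170 0 0 0"

```text
time_s: 11.93
position: [459.7, -330.8, 244.4]
orientation: [[-0.769, 0.601, -0.218], [0.578, 0.799, 0.164], [0.273, -0.0, -0.962]]
contact_force: [1.0, -0.8, -0.4]
grip_width: 15.2
grasp_force: 46.0
```

Emit:
shift_gripper --pt "2 0 -6 0 -2 0" --pt "4 0 -12 0 -4 0" --pt "6 0 -18 0 -7 0" --pt "8 0 -24 0 -10 0" --pt "10 0 -30 0 -13 0" --pt "11 0 -36 0 -16 0" --pt "11 0 -36 0 -16 0"

```text
time_s: 12.52
position: [458.5, -329.7, 281.5]
orientation: [[-0.799, 0.601, 0.004], [0.601, 0.799, -0.004], [-0.006, -0.0, -1.0]]
contact_force: [-0.6, -0.2, 0.1]
grip_width: 15.0
grasp_force: 46.0
```

```bash
python3 goal.py 433 45 283 53.1
```

```text
shift [245.5 284.3  -3.1] rot [-0.   0.3 -0. ] pos [ 458.5 -329.7  281.5] q [-44.  18.  12.  83.   0.  -7.] F [-0.6 -0.2  0.1]
```

Emit:
shift_gripper --pt "6 7 0 0 0 0" --pt "18 21 0 0 0 0" --pt "33 38 0 0 0 0" --pt "50 58 0 0 0 0" --pt "68 78 0 0 0 0" --pt "86 99 -1 0 0 0" --pt "104 120 -2 0 0 0" --pt "122 141 -3 0 0 0"

```text
time_s: 13.18
position: [445.7, -142.6, 281.2]
orientation: [[-0.799, 0.601, -0.003], [0.601, 0.799, 0.002], [0.003, -0.001, -1.0]]
contact_force: [-0.2, 0.5, 0.4]
grip_width: 15.2
grasp_force: 46.0
```

Emit:
shift_gripper --pt "18 21 0 0 0 0" --pt "36 42 0 0 0 0" --pt "54 62 0 0 0 0" --pt "72 83 0 0 0 0" --pt "88 102 0 0 0 0" --pt "101 117 0 0 0 0" --pt "110 128 0 0 0 0" --pt "116 135 0 0 0 0"

```text
time_s: 13.85
position: [434.1, 35.0, 281.4]
orientation: [[-0.8, 0.6, -0.003], [0.6, 0.8, 0.0], [0.003, -0.002, -1.0]]
contact_force: [0.9, -0.6, -0.6]
grip_width: 14.9
grasp_force: 46.0
```

```bash
python3 goal.py 433 45 283 53.1
```

```text
shift [ 6.9  7.3 -1.6] rot [-0.1 -0.2  0.1] pos [434.1  35.  281.4] q [-6.  6. -5. 80.  0. 31.] F [ 0.9 -0.6 -0.6]
```

Emit:
shift_gripper --pt "3 3 0 0 0 0" --pt "6 6 -1 0 0 0" --pt "7 7 -1 0 0 0" --pt "7 7 -1 0 0 0" --pt "7 7 -1 0 0 0" --pt "7 7 -1 0 0 0" --pt "7 7 -1 0 0 0" --pt "7 7 -1 0 0 0"

```text
time_s: 14.52
position: [433.2, 42.9, 282.9]
orientation: [[-0.799, 0.601, 0.0], [0.601, 0.799, -0.0], [-0.0, -0.0, -1.0]]
contact_force: [-0.3, -0.1, -0.5]
grip_width: 15.0
grasp_force: 46.0
```

```bash
python3 - <<'E'
from bench import *
from h import *
import cv2
s=read_state();print(s["position"],s["dq"].round(2),s["grasp_force"])
P=s["position"]+s["orientation"]@np.array([-63.9,-.6,-12]);print("tray est",P)
o=[]
for n in("top","scene"):
    c=capture(n);W=cloud(c)
    m=(W[...,2]>294)&(W[...,2]<325)&(abs(W[...,0]-495)<60)&(abs(W[...,1]-6)<55);print(n,m.sum(),np.nanmedian(W[m],0).round())
    o.append(c["pixels"][:,:,::-1])
    # caddy: cover bar, beaker etc.
    m=(W[...,2]>72)&(W[...,2]<95)&(abs(W[...,0]-578)<40)&(abs(W[...,1]+337)<40);print("bar",W[m].mean(0).round(1) if m.any() else None)
    r=cv2.minAreaRect(np.float32(W[m][:,:2]));print(r)
    y=cv2.cvtColor(c["pixels"],cv2.COLOR_RGB2HSV)
cv2.imwrite("pics/f.png",np.hstack([cv2.resize(i[100:400] if k==0 else i[60:400],(400,300 if k==0 else 300)) for k,i in enumerate(o)]))
E
```

```text
[433.17623688  42.878048   282.86116852] [ 0.2  -0.05  0.09 -0.01 -0.04  0.11] 45.95655977725983
tray est [483.87950197   3.98440839 294.86257289]
top 1620 [484.   2. 302.]
bar [ 577.8 -334.3   82.7]
((578.5177001953125, -335.3973388671875), (12.306058883666992, 40.425106048583984), 8.88392162322998)
scene 954 [477.  16. 307.]
bar [ 579.6 -338.7   81.6]
((579.26953125, -336.2429504394531), (11.839593887329102, 40.360965728759766), 7.616518020629883)
```

View pics/f.png

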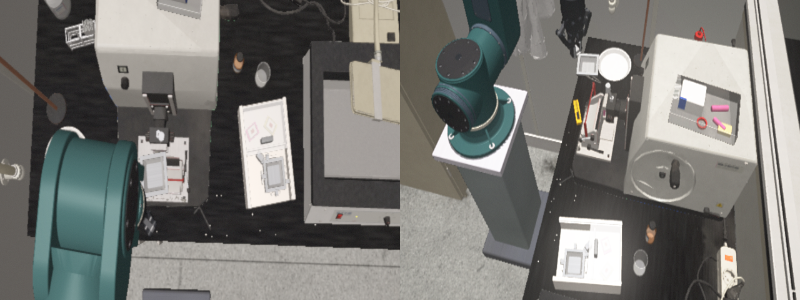

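The view shows the tray level over the guard bar (left half, ~(153,172)), the cover bar back, the pile seated in the caddy, and the bottle, beaker and blade box in place. Handing in.

```bash
python3 -c "
from bench import *
print(hand_in())"
```

```text
the job is handed in; nothing more can be done
None
```

I handed the job in at about 14.5 s with the cover at its rear stop, the pile still seated, and the top tray held level over the knife guard, about 114 mm above the bar; no verdict came back.

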